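Sort the try-out stationery back into its holders

ROBOT

A 6-joint arm with a two-finger parallel gripper is mounted at the origin on a cart in front of the work surface, level with it; the furniture and walls round the work are solid. World frame = base frame: x ahead of the robot, y to its left, z up, the work surface at z = 0. Lengths are in m, angles in degrees, forces in N, time in s.
With the tool pointing down it reaches from about 0.35 to 0.85 m from the base axis. Payload 8.1 kg.
Tool frame: the origin (TCP) lies at the very end of the fingers, on their centre line; the grasp point (between the pads) lies 19 mm behind it (pinch_z is the distance from the TCP to the grasp point, in m); z points along the fingers, y is the direction in which the jaws open and shut (so a half turn about z gives the same grasp; the last joint's range is limited). The gripper opens to 93 mm and grips with 3 to 60 N. Pads are 15 mm wide; open, the fingers measure 128 mm over their backs; the gripper's body (75 mm by 188 mm) begins 65 mm behind the grasp point.
Start: joints at [-69.866, 7.471, 85.268, -0, 87.261, -4.893], TCP at [0.254, -0.544, 0.181] pointing down, gripper open.
Joint ranges: [-169.43, 169.43], [-51.17, 129.36], [1.28, 143.12], [-76.62, 256.62], [0, 156.53], [-152.29, 152.29]. Speed limits (degrees/s): [136.94, 136.94, 159.86, 180, 180, 180].

INTERFACE

Orientations are given as a 3x3 rotation matrix whose columns are the frame's x, y, z axes.
In Python, from plant import observe, grab_frame, get_calibration, sign_off, pinch_z gives the robot as it stands.
- The arm moves only by the tool apply_moves, never from a script. Its argument "deltas" is a list of rows, each a list of 2 entries, a list of its own where there are three numbers: the shift along the world's x, y, z in mm, then the turn about the world's z in degrees. In form: [[[tx, ty, tz], spin], ...]. A call has 1 to 20 rows; each row is the pose to reach, as a shift and turn from the pose measured when the call began; what a row does not reach only later rows make up. A row lasts 1/8 s, in which the tool goes at most 62.5 mm and 10.7 degrees, less where a joint would pass 70% of its speed; a pose out of reach is approached as far as the arm can. A call with a gripper value outside its range is refused whole. "grip" is the finger opening in mm, from 0 to 93, set as the call begins (left out, the last holds). The fingers move at their own pace and stop on an object; "grip_force" is the grip in N (left out, the last holds). Time passes only in rows, so rows that repeat a pose let the fingers close. It gives the time, the measured TCP pose, the force and the opening at its end, in the units of the state.
- observe(): the state, without advancing time (a new reading comes with each control period).
- grab_frame(name): name is "side" or "top"; returns (picture, depth): 384x512x3 uint8, blue, green, red; 384x512 float32, m along the optical axis (not along the pixel's ray), 0 where there is no reading.
- get_calibration(name): a dict with "fx", "fy", "cx", "cy" (pixels), "k1" (the pictures are not rectified: a ray, as slopes to the right and down, at radius r is drawn at 1 + k1 r^2 times it, then the intrinsics apply), "camera_from_world" (4x4, takes a point from world to camera coordinates). Camera axes: x right, y up, looking along -z (the intrinsics and any distortion apply to the point x, -y, -z); pixel columns grow to the right and rows downward; lengths in m; the calibration is good to about 2 mm. A picture is of the moment at which its call begins. get_calibration takes no time and is no camera call.
- sign_off(): hands the job in, once; it reports no verdict.
The state is a dict: "t": time; "joint_positions": joint angles; "qvel": joint speeds; "joint_torque": joint torques, N m; "ee_pos": TCP position; "tcp_rot": TCP orientation; "ft_force": force on the tool from outside, world axes, zero at the start; "wrist_torque": the same for the moment, N m; "grip_width": opening from 0.0 (shut) to 1.0 (fully open).
Only numpy, scipy, OpenCV 4.12 (cv2) and the standard library are available. Lean on these libraries where they do the work, as an engineer would, in place of code of your own. Each camera call takes 0.05 s, during which the arm holds its last target. There are 200 camera calls.

TASK

Customers have left the try-out things lying about the clear middle of the table: put both rolls of paper tape over the brass tape post so that they lie flat one on the other, stand each stamp down in the recess of the stand lined in the colour of its own handle, and lay the white pen in both notches of the pen rest. The stamps are inked, so keep them upright all the time, and leave the eraser where it lies. Leave all five things released and at rest.

Things in the scene. Friction and masses are not known exactly. Their poses are not given: they have to be found in the camera images.
- green_tape: Roll of sage-green paper tape in the clear middle of the table (not the one at the far right beyond the stapler, which is fixed shop stock). 48 mm outside, 31 mm bore right through, 15 mm high, lying flat; origin at the centre of its underside, z up along its axis. 25 to 40 g.
- coral_tape: Roll of coral-red paper tape in the clear middle of the table (not the one at the far right beyond the stapler, which is fixed shop stock). 48 mm outside, 31 mm bore right through, 15 mm high, lying flat; origin at the centre of its underside, z up along its axis. 25 to 40 g.
- red_stamp: Hand stamp with a red handle. Origin: centre of the foot's underside, z up. The foot is a wooden block 24 (own x) x 36 (own y) x 14 mm; the turned handle is 20 mm across at its thickest, 66 mm above the underside at its top; grip it from above about 50 mm up. Stands upright at the start. 30 to 55 g.
- navy_stamp: Hand stamp with a navy-blue handle. Origin: centre of the foot's underside, z up. The foot is a wooden block 24 (own x) x 36 (own y) x 14 mm; the turned handle is 20 mm across at its thickest, 66 mm above the underside at its top; grip it from above about 50 mm up. Stands upright at the start. 30 to 55 g.
- white_pen: White pen with brass ends lying in the clear middle of the table (not those at the far right), 143 mm long (own y), 10 mm wide, 10 mm high (12 with the clip); z up. Origin on the underside at mid length, 6 mm from the centre of mass, which lies to +y. Does not roll. About 20 g.
- tape_post: Tape post: fixed round oak foot 72 mm across and 12 mm high, with an upright brass post 14 mm thick in its middle whose domed tip is 52 mm above the table. Holds two rolls lying flat, one upon the other. Origin at the centre of the underside, z up.
- red_stand: Stamp stand lined with red felt. Fixed oak block 56 (own x) x 68 (own y) x 16 mm with an open recess 40 (own x) x 52 (own y) mm whose felt floor is 6 mm above the table; rim 8 mm wide. The foot of a stamp drops in with its long side along the long side of the recess, 8 mm free on every side. Origin at the centre of the underside, z up.
- navy_stand: Stamp stand lined with navy-blue felt. Fixed oak block 56 (own x) x 68 (own y) x 16 mm with an open recess 40 (own x) x 52 (own y) mm whose felt floor is 6 mm above the table; rim 8 mm wide. The foot of a stamp drops in with its long side along the long side of the recess, 8 mm free on every side. Origin at the centre of the underside, z up.
- pen_rest: Pen rest of darker wood: fixed base 50 (own x) x 96 (own y) x 7 mm with two notched cheeks 12 mm thick at own y = -36 and +36 mm, 60 mm open between them for the fingers. Notch floors are 20 mm above the table, about 16 mm wide; the sides flare up to horns 28 mm above the table. The pen lies in both notches along own y, ends sticking out. Origin: centre of the underside, z up.
- eraser_a: White eraser in a blue card sleeve, 21 (own x) x 45 (own y) x 12 mm, lying loose among the things; origin at the centre of its underside, z up. Not one of the things to sort: it stays where it lies.
Not all that is in view belongs to the job. What is shaped like the coral_tape but purple is not meant.

How it is judged (in metres and radians):
At the end, for the whole second after the job is handed in: Both rolls flat round the post, one on the other (12 mm off centre at most, 0.12 rad); each stamp upright (0.1 rad) on the felt of its own colour's stand, within 15 mm of centre; pen in both notches, mid length within 18 mm of the rest's centre, within 0.2 rad; all released, at rest (0.02 m/s) (horizontal distance between each of green_tape, coral_tape and tape_post below 0.012 m and z of each of green_tape, coral_tape in the frame of tape_post above 0.008 m and ((angle between green_tape's own z axis and vertical below 0.12 rad and z of green_tape in the frame of tape_post below 0.03 m) or (angle between green_tape's own z axis and vertical above 3.02 rad and z of green_tape in the frame of tape_post below 0.045 m)) and ((angle between coral_tape's own z axis and vertical below 0.12 rad and z of coral_tape in the frame of tape_post below 0.03 m) or (angle between coral_tape's own z axis and vertical above 3.02 rad and z of coral_tape in the frame of tape_post below 0.045 m)) and horizontal distance between red_stamp and red_stand below 0.015 m and z of red_stamp in the frame of red_stand below 0.009 m and angle between each of red_stamp, navy_stamp's own z axis and vertical below 0.1 rad and horizontal distance between navy_stamp and navy_stand below 0.015 m and z of navy_stamp in the frame of navy_stand below 0.009 m and horizontal distance between white_pen and pen_rest below 0.018 m and z of white_pen in the frame of pen_rest between 0.015 and 0.03 m and angle between the y axis of white_pen and the y axis of pen_rest, either way round below 0.2 rad and linear speed of each of green_tape, coral_tape, red_stamp, navy_stamp, white_pen below 0.02 m/s); the robot touches nothing.
It fails at once if a stamp is tipped over (more than 0.7 rad from upright) (angle between any of red_stamp, navy_stamp's own z axis and vertical above 0.7 rad).
It fails at once if the eraser is pushed away (more than 20 mm from where it lay) (distance of eraser_a from where it was at the start of the episode above 0.02 m).
It also fails if it takes over 122 s, if anything falls off the work surface, if the arm or the gripper's body presses on something with over 40 N, if the wrist force passes 120 N, or if a joint passes its speed limit or range.

## Working session

There is one attempt and no reset: what is moved stays moved. The work goes in short steps, Python scripts to look and compute and a tool call to move; the robot and the scene stay as the last step left them, time stands still between calls to the robot, and variables do not carry over. Pictures are saved under pics/ and viewed, about 12 in all and at most 16, crops included, and the job is handed in when it is done.

Besides the shell and the picture viewer there is one more tool, called after "Request:" as name(argument=value, ...), one argument or row to a line, values as JSON. apply_moves: Moves the arm, as the interface text tells. Its arguments: {"type":"object","properties":{"deltas":{"type":"array","items":{"type":"array"}},"grip":{"type":"number"},"grip_force":{"type":"number"}},"required":["deltas"]}

```bash
ls; mkdir -p pics
cat > h.py <<'E'
import numpy as np, cv2
from plant import observe, grab_frame, get_calibration, sign_off, pinch_z
def ray(name,u,v):
    c=get_calibration(name); x=(u-c['cx'])/c['fx']; y=(v-c['cy'])/c['fy']
    r=np.hypot(x,y); s=r
    for _ in range(20): s=r/(1+c['k1']*s*s)
    k=s/r if r>0 else 1
    T=np.linalg.inv(np.array(c['camera_from_world'])); d=T[:3,:3]@np.array([x*k,-y*k,-1.]); return T[:3,3],d
def onz(name,u,v,z):
    o,d=ray(name,u,v); return o+d*(z-o[2])/d[2]
def proj(name,p):
    c=get_calibration(name); q=np.array(c['camera_from_world'])@np.append(p,1); x,y=q[0]/-q[2],-q[1]/-q[2]
    k=1+c['k1']*(x*x+y*y); return c['fx']*x*k+c['cx'],c['fy']*y*k+c['cy']
E
python3 - <<'E'
from h import *
for n in('side','top'):
    im,d=grab_frame(n); cv2.imwrite(f'pics/{n}0.png',im); np.savez(f'{n}0.npz',im=im,d=d)
    c=get_calibration(n); print(n,c['fx'],c['k1'],np.linalg.inv(np.array(c['camera_from_world'])).round(3).tolist())
    cv2.imwrite(f'pics/{n}0b.png',cv2.resize(im,(800,600),interpolation=cv2.INTER_CUBIC))
print(observe(),pinch_z)
E
```

```text
pics
side 355.35793021625517 -0.06954116490836981 [[-0.841, 0.294, -0.454, 0.15], [-0.541, -0.48, 0.69, 0.59], [-0.015, 0.826, 0.563, 0.542], [0.0, 0.0, 0.0, 1.0]]
top 405.5695043639694 -0.11317093265485022 [[-0.008, 0.99, -0.137, 0.402], [-1.0, -0.009, -0.004, 0.005], [-0.005, 0.137, 0.991, 1.019], [0.0, 0.0, 0.0, 1.0]]
{'t': 0.1, 'joint_positions': array([-6.98654251e+01,  7.51186739e+00,  8.53215599e+01, -1.90465177e-03,
        8.72625411e+01, -4.89283971e+00]), 'qvel': array([ 0.00147059, -0.03744658, -0.11849426, -0.07230907, -0.06799122,
       -0.00382966]), 'joint_torque': array([ 8.32001951e-04, -5.61341321e+01, -4.93095195e+01,  7.70145538e-02,
        2.91218469e-02, -4.28016688e-05]), 'ee_pos': array([ 0.25364224, -0.54311687,  0.17969527]), 'tcp_rot': array([[ 9.06104821e-01,  4.23052815e-01, -6.07741709e-04],
       [ 4.23053237e-01, -9.06103483e-01,  1.56117083e-03],
       [ 1.09780836e-04, -1.67169151e-03, -9.99998597e-01]]), 'ft_force': array([1.07136977, 0.62735171, 0.27226891]), 'wrist_torque': array([0.02908618, 0.00048749, 0.01418352]), 'grip_width': 0.9963988043792076} 0.0188
```

View pics/top0b.png

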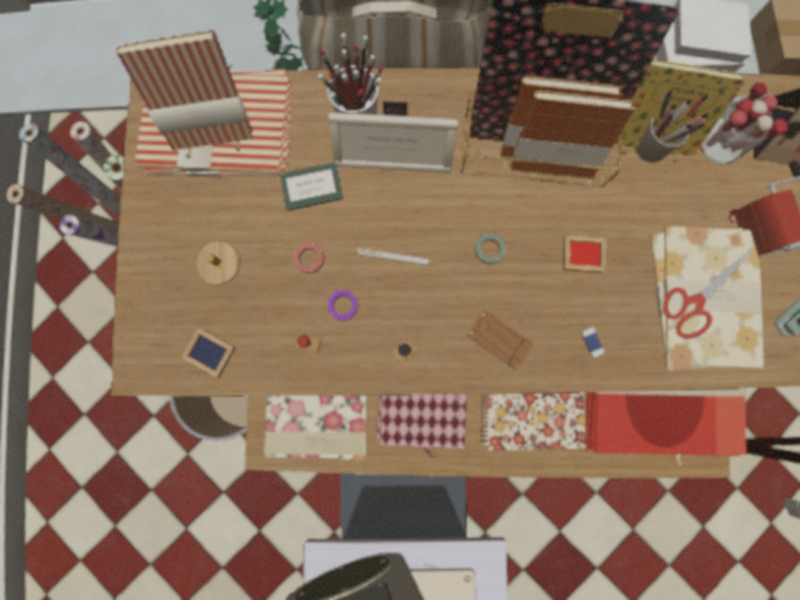

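View pics/side0b.png

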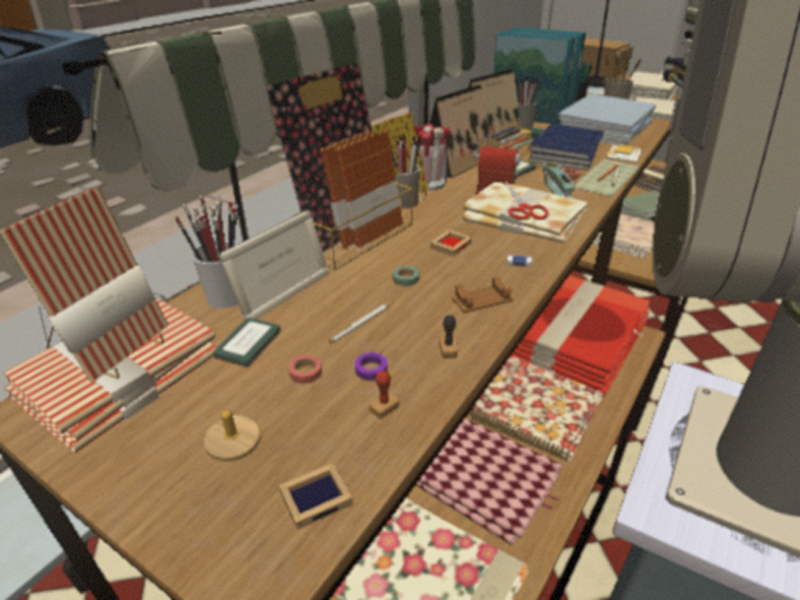

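Top view, in 800x600 pixels:
- **Rolls:** green (490,248), coral (308,257). The purple ring (343,305) is the lookalike.
- **Pen:** (392,256).
- **Stamps:** red (308,342), navy (404,350).
- **Stands:** red (585,253), navy (209,352).
- **Post:** (216,260).
- **Pen rest:** (500,338).
- **Eraser:** (593,342).

The coral ring sits to the left of the white pen in the clear middle and is reddish, unlike the purple one. Next I'll measure these and confirm with a crop.

Run:
```python
from h import *
im=np.load('top0.npz')['im']; hsv=cv2.cvtColor(im,cv2.COLOR_BGR2HSV)
T={'green':((490,248),30),'coral':((308,257),25),'purple':((343,305),25),'pen':((392,256),45),'redst':((303,341),12),'navyst':((404,350),13),'redstand':((585,253),30),'navystand':((209,352),30),'eraser':((593,342),20),'post':((216,260),30),'rest':((500,338),40)}
for n,((x,y),r) in T.items():
    print(n,hsv[int(y*.64),int(x*.64)],end=' ')
print()
def crop(x0,y0,w,h,s): return cv2.resize(im[y0:y0+h,x0:x0+w],None,fx=s,fy=s,interpolation=cv2.INTER_CUBIC)
# montage: left half, right half rows
a=crop(115,145,132,100,6); b=crop(260,145,132,100,6)
cv2.imwrite('pics/cL.png',a[:600]); 
c1=crop(180,205,40,30,10);c2=crop(240,208,40,30,10);c3=crop(295,195,50,44,8)
s=np.load('side0.npz')['im']
def cs(x0,y0,w,h,k): return cv2.resize(s[y0:y0+h,x0:x0+w],None,fx=k,fy=k,interpolation=cv2.INTER_CUBIC)
m=np.vstack([np.hstack([c1,c2]),np.hstack([cs(228,230,40,30,10),cs(272,200,40,30,10)])])
cv2.imwrite('pics/cst.png',m); cv2.imwrite('pics/cR.png',b[:600])
```

```text
green [ 17 110 151] coral [ 17 113 145] purple [ 17 102 150] pen [ 18  18 182] redst [  5 158 152] navyst [150  12  63] redstand [  1 184 186] navystand [118  77  86] eraser [112 100 122] post [ 20 137  84] rest [ 15 129 134]
```

View pics/cL.png

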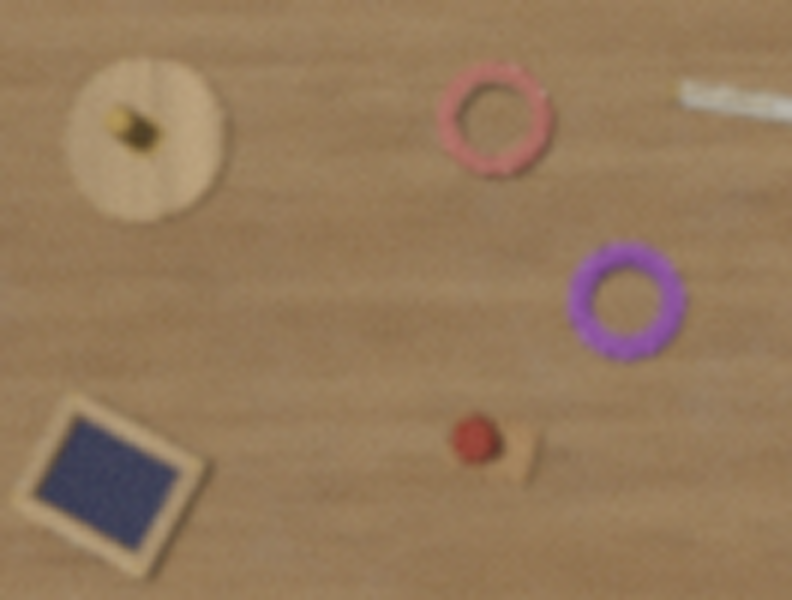

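View pics/cst.png

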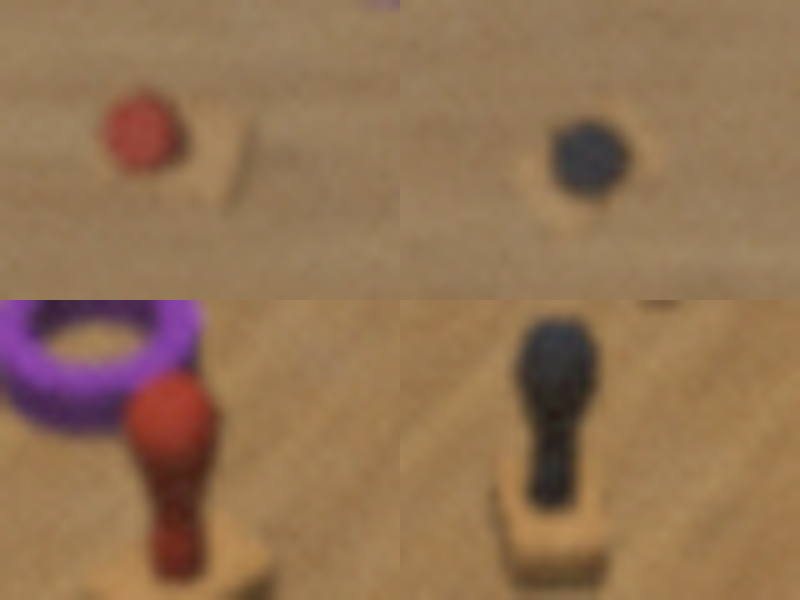

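View pics/cR.png

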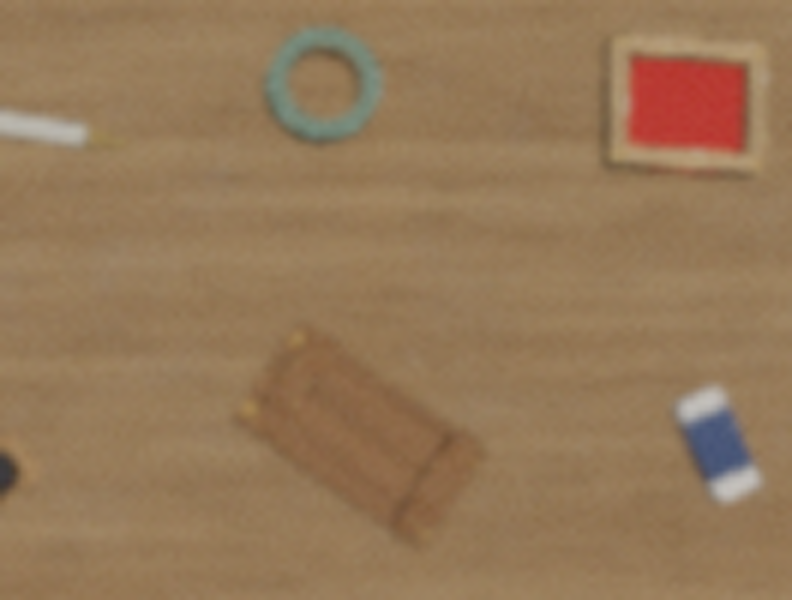

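Left crop: coral roll at (497,118), post foot at (146,140), red stamp head at (474,438). Right crop: green roll at (323,84), red stand at (688,103), pen rest centred near (360,434), eraser at (719,445). The rolls are the two meant: they're in the clear middle, coral and sage, and the purple one is left alone.

```bash
cat > loc.py <<'E'
from h import *
def cloud(name,d):
    c=get_calibration(name); v,u=np.mgrid[:384,:512]; p=np.stack([(u-c['cx'])/c['fx'],(v-c['cy'])/c['fy']],-1)
    r=np.hypot(*np.moveaxis(p,-1,0)); s=r.copy()
    for _ in range(10): s=r/(1+c['k1']*s*s)
    p=p*(s/np.maximum(r,1e-9))[...,None]
    T=np.linalg.inv(np.array(c['camera_from_world'])); q=np.stack([p[...,0]*d,-p[...,1]*d,-d,np.ones_like(d)],-1)
    return (q@T.T)[...,:3]
def comp(mask,u,v,rad):
    m=np.zeros_like(mask); m[max(0,int(v-rad)):int(v+rad),max(0,int(u-rad)):int(u+rad)]=1; m&=mask
    n,l,s,c=cv2.connectedComponentsWithStats(m)
    i=1+np.argmax(s[1:,4]); return (l==i).astype(np.uint8)
def rng(h,lo,hi): return (cv2.inRange(h,np.array(lo),np.array(hi))>0).astype(np.uint8)
E
python3 - <<'E'
from loc import *
f=np.load('top0.npz'); im,d=f['im'],f['d']; h=cv2.cvtColor(im,cv2.COLOR_BGR2HSV)
def ring(n,m,z):
    cs,_=cv2.findContours(m,cv2.RETR_EXTERNAL,cv2.CHAIN_APPROX_NONE); c=max(cs,key=cv2.contourArea)
    e=cv2.fitEllipse(c); print(n,e[0],e[1],onz('top',*e[0],z).round(4))
ring('green',comp(rng(h,(35,40,50),(100,255,255)),313,159,16),.0143)
ring('coral',comp(rng(h,(0,60,50),(8,255,255))|rng(h,(172,60,50),(180,255,255)),197,164,14),.0143)
def rect(n,m,z):
    cs,_=cv2.findContours(m,cv2.RETR_EXTERNAL,cv2.CHAIN_APPROX_NONE); c=max(cs,key=cv2.contourArea)
    w=np.array([onz('top',*p[0],z)[:2]*1000 for p in c],np.float32); r=cv2.minAreaRect(w); b=cv2.boxPoints(r)
    e=[b[1]-b[0],b[2]-b[1]]; L=max(e,key=np.linalg.norm); print(n,np.round(r[0],1),np.round(r[1],1),'long axis deg',np.degrees(np.arctan2(L[1],L[0])).round(1)%180)
rect('redstand',comp(rng(h,(0,150,120),(6,255,255))|rng(h,(174,150,120),(180,255,255)),374,162,14),.006)
rect('navystand',comp(rng(h,(105,50,30),(135,255,255)),134,225,16),.006)
rect('pen',comp(rng(h,(0,0,165),(180,60,255)),251,164,30),.01)
rect('redhead',comp(rng(h,(0,130,50),(8,255,255))|rng(h,(172,130,50),(180,255,255)),194,218,10),.056)
rect('navyhead',comp(rng(h,(0,0,0),(180,255,100)),259,224,10),.056)
rect('eraser',comp(rng(h,(0,0,165),(180,60,255))|rng(h,(100,60,50),(130,255,255)),380,219,16),.012)
rect('postdisc',comp(rng(h,(0,0,160),(180,255,255)),139,168,20),.012)
print('post tip',onz('top',135,165,.05))
P=cloud('top',d); S=cloud('side',np.load('side0.npz')['d'])
for nm,C in(('top',P),('side',S)):
    q=C.reshape(-1,3); tab=q[(abs(q[:,0]-.55)<.2)&(abs(q[:,1])<.3)]; print(nm,'table z pct',np.percentile(tab[:,2],[5,25,50,75,95]).round(4))
np.savez('cl.npz',P=P,S=S)
for n,(u,v) in {'rest':(320,217),'rs':(200,219),'ns':(259,224)}.items():
    x0=onz('top',u,v,.02); r=.07 if n=='rest' else .035
    for nm,C in(('top',P),('side',S)):
        q=C.reshape(-1,3); k=(np.hypot(q[:,0]-x0[0],q[:,1]-x0[1])<r)
        for lo,hi in((.004,.012),(.009,.017),(.018,.032),(.04,.07)):
            b=q[k&(q[:,2]>lo)&(q[:,2]<hi)]
            if len(b)>6:
                w=(b[:,:2]*1000).astype(np.float32); rr=cv2.minAreaRect(w); bb=cv2.boxPoints(rr); e=max([bb[1]-bb[0],bb[2]-bb[1]],key=np.linalg.norm)
                print(n,nm,lo,hi,len(b),np.round(rr[0],1),np.round(rr[1],1),np.degrees(np.arctan2(e[1],e[0])).round(0)%180)
s=np.load('side0.npz')['im']
def cs(x0,y0,w,h,k): return cv2.resize(s[y0:y0+h,x0:x0+w],None,fx=k,fy=k,interpolation=cv2.INTER_CUBIC)
cv2.imwrite('pics/feet.png',np.vstack([np.hstack([cs(225,240,40,30,10),cs(268,205,40,30,10)]),cs(280,168,60,30,13)[:390,:800] if 0 else cv2.resize(cs(280,168,60,30,10),(800,400))]))
E
```

```text
Traceback (most recent call last):
cv2.error: OpenCV(4.12.0) /io/opencv/modules/imgproc/src/shapedescr.cpp:361: error: (-201:Incorrect size of input array) There should be at least 5 points to fit the ellipse in function 'fitEllipseNoDirect'
```

```bash
cat > m.py <<'E'
from loc import *
f=np.load('top0.npz'); im,d=f['im'],f['d']; h=cv2.cvtColor(im,cv2.COLOR_BGR2HSV)
print('green px',h[160,305],h[167,313])
def ring(n,m,z):
    cs,_=cv2.findContours(m,cv2.RETR_EXTERNAL,cv2.CHAIN_APPROX_NONE); c=max(cs,key=cv2.contourArea)
    e=cv2.fitEllipse(c); print(n,np.round(e[0],1),np.round(e[1],1),onz('top',*e[0],z).round(4))
def tr(f,*a):
    try: f(*a)
    except Exception as e: print(a[0],'fail',str(e)[-80:])
tr(ring,'green',comp(rng(h,(28,20,50),(110,255,255)),314,159,16),.0143)
tr(ring,'coral',comp(rng(h,(0,60,50),(10,255,255))|rng(h,(172,60,50),(180,255,255)),197,164,14),.0143)
def rect(n,m,z):
    cs,_=cv2.findContours(m,cv2.RETR_EXTERNAL,cv2.CHAIN_APPROX_NONE); c=max(cs,key=cv2.contourArea)
    w=np.array([onz('top',*p[0],z)[:2]*1000 for p in c],np.float32); r=cv2.minAreaRect(w); b=cv2.boxPoints(r)
    e=[b[1]-b[0],b[2]-b[1]]; L=max(e,key=np.linalg.norm); print(n,np.round(r[0],1),np.round(r[1],1),'long axis deg',np.degrees(np.arctan2(L[1],L[0])).round(1)%180)
tr(rect,'redstand',comp(rng(h,(0,150,120),(6,255,255))|rng(h,(174,150,120),(180,255,255)),374,162,14),.006)
tr(rect,'navystand',comp(rng(h,(105,50,30),(135,255,255)),134,225,16),.006)
tr(rect,'pen',comp(rng(h,(0,0,165),(180,60,255)),251,164,30),.01)
tr(rect,'redhead',comp(rng(h,(0,130,50),(8,255,255))|rng(h,(172,130,50),(180,255,255)),194,218,10),.056)
tr(rect,'navyhead',comp(rng(h,(0,0,0),(180,255,100)),259,224,10),.056)
tr(rect,'eraser',comp(rng(h,(0,0,165),(180,60,255))|rng(h,(100,60,50),(130,255,255)),380,219,16),.012)
tr(rect,'postdisc',comp(rng(h,(0,0,160),(180,255,255)),139,168,20),.012)
print('post tip',onz('top',135,165,.05),'disc',onz('top',139.3,168.3,.012))
P=cloud('top',d); S=cloud('side',np.load('side0.npz')['d'])
for nm,C in(('top',P),('side',S)):
    q=C.reshape(-1,3); tab=q[(abs(q[:,0]-.55)<.2)&(abs(q[:,1])<.3)]; print(nm,'table z pct',np.percentile(tab[:,2],[5,25,50,75,95]).round(4))
for n,(u,v) in {'rest':(320,217),'rs':(200,219),'ns':(259,224)}.items():
    x0=onz('top',u,v,.02); r=.07 if n=='rest' else .035
    for nm,C in(('top',P),('side',S)):
        q=C.reshape(-1,3); k=(np.hypot(q[:,0]-x0[0],q[:,1]-x0[1])<r)
        for lo,hi in((.004,.012),(.009,.017),(.018,.032),(.04,.07)):
            b=q[k&(q[:,2]>lo)&(q[:,2]<hi)]
            if len(b)>6:
                w=(b[:,:2]*1000).astype(np.float32); rr=cv2.minAreaRect(w); bb=cv2.boxPoints(rr); e=max([bb[1]-bb[0],bb[2]-bb[1]],key=np.linalg.norm)
                print(n,nm,lo,hi,len(b),np.round(rr[0],1),np.round(rr[1],1),np.degrees(np.arctan2(e[1],e[0])).round(0)%180)
s=np.load('side0.npz')['im']
def cs(x0,y0,w,h,k): return cv2.resize(s[y0:y0+h,x0:x0+w],None,fx=k,fy=k,interpolation=cv2.INTER_CUBIC)
cv2.imwrite('pics/feet.png',np.vstack([np.hstack([cs(225,240,40,30,10),cs(268,205,40,30,10)]),cv2.resize(cs(285,172,50,25,10),(800,300))]))
E
python3 m.py
```

```text
green px [ 58  32 126] [ 56  32 121]
green [313.4 158.5] [17.7 18.1] [ 0.6161 -0.141   0.0143]
coral [197.  164.3] [18.3 18.4] [0.6038 0.1536 0.0143]
redstand [ 608.4 -298.8] [47.2 36.7] long axis deg 87.1
navystand [451.  317.5] [44.8 32.9] long axis deg 62.1
pen [605.7  17.1] [113.9   9.8] long axis deg 80.4
redhead [465.3 153.2] [14.5 14.3] long axis deg 89.7
navyhead [4.518e+02 3.000e-01] [15.1 16.8] long axis deg 134.4
eraser [ 456.6 -306. ] [33.4 18.4] long axis deg 24.9
postdisc [598.6 304.7] [68.8 67.3] long axis deg 26.3
post tip [0.59680082 0.30215447 0.05      ] disc [0.59570822 0.3022843  0.012     ]
top table z pct [-0.0052 -0.0021 -0.0006  0.0011  0.0166]
side table z pct [-3.002e-01 -1.660e-02 -2.000e-04  1.100e-03  1.540e-02]
rest top 0.004 0.012 457 [ 455.9 -144.9] [94.1 79.1] 53.0
rest top 0.009 0.017 49 [ 467.2 -153.4] [89.5 46.3] 56.0
rest top 0.018 0.032 166 [ 467.7 -153.9] [83.1 48.3] 53.0
rest side 0.004 0.012 301 [ 466.1 -154.3] [95.8 51.9] 55.0
rest side 0.009 0.017 62 [ 465.5 -154.2] [83.9 46.6] 53.0
rest side 0.018 0.032 125 [ 465.5 -154. ] [84.  46.1] 53.0
rs top 0.004 0.012 25 [467.  147.9] [37.1 52.1] 114.0
rs top 0.009 0.017 84 [464.6 153.1] [36.4 24.1] 76.0
rs top 0.04 0.07 57 [463.9 153.2] [16.6 19.3] 91.0
rs side 0.004 0.012 55 [462.5 153.7] [34.6 21.5] 71.0
rs side 0.009 0.017 136 [464.6 151.4] [36.5 26. ] 75.0
rs side 0.018 0.032 27 [461.8 153.8] [11.   5.1] 45.0
rs side 0.04 0.07 103 [462.6 154.9] [18.3 15.7] 34.0
ns top 0.004 0.012 35 [442.   -1.5] [41.6 57.9] 112.0
ns top 0.009 0.017 83 [450.7  -0.9] [24.  35.4] 127.0
ns top 0.04 0.07 55 [ 4.511e+02 -3.000e-01] [16.6 16.9] 0.0
ns side 0.004 0.012 36 [448.5   2.9] [21.7 31.4] 134.0
ns side 0.009 0.017 88 [449.2  -1. ] [24.  35.5] 126.0
ns side 0.018 0.032 24 [447.3   1.3] [9.8 5. ] 30.0
ns side 0.04 0.07 80 [447.6   1. ] [18.7 14. ] 46.0
```

View pics/feet.png

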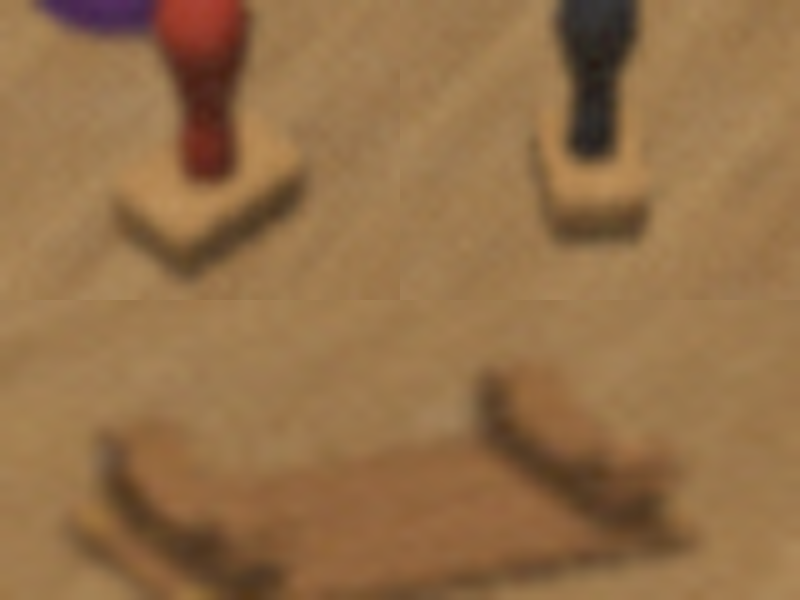

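Run:
```python
from loc import *
C={k:cloud(k,np.load(k+'0.npz')['d']).reshape(-1,3)*1000 for k in('top','side')}
for n,x0,r,bands in [('pen',(606,17),85,[(5,15)]),('redstand',(608,-299),50,[(12,20)]),('navystand',(451,317),50,[(12,20)]),('post',(597,303),45,[(9,15),(40,56)]),('green',(616,-141),32,[(11,19)]),('coral',(604,154),32,[(11,19)]),('purple',(525,95),40,[(11,19)]),('eraser',(456,-306),35,[(9,16)])]:
  for nm,q in C.items():
    for lo,hi in bands:
        b=q[(np.hypot(q[:,0]-x0[0],q[:,1]-x0[1])<r)&(q[:,2]>lo)&(q[:,2]<hi)]
        if len(b)<6: continue
        rr=cv2.minAreaRect(b[:,:2].astype(np.float32)); bb=cv2.boxPoints(rr); e=max([bb[1]-bb[0],bb[2]-bb[1]],key=np.linalg.norm)
        print(n,nm,lo,len(b),np.round(rr[0],1),np.round(rr[1],1),np.degrees(np.arctan2(e[1],e[0])).round(0)%180,'mean',b[:,:2].mean(0).round(1))
R=observe()['tcp_rot']; print(np.degrees(np.arctan2(R[1,1],R[0,1])))
```

```text
pen top 5 177 [604.   10.6] [141.5   9.8] 80.0 mean [604.6  15. ]
pen side 5 142 [602.1  11.6] [138.4   9.5] 79.0 mean [602.8  19.2]
redstand top 12 246 [ 606.5 -296.7] [67.8 57.7] 86.0 mean [ 605.9 -297.2]
redstand side 12 113 [ 604.4 -298. ] [68.3 56.7] 85.0 mean [ 603.4 -296.4]
navystand top 12 268 [451.9 315. ] [69.6 57.2] 61.0 mean [451.4 313.8]
navystand side 12 526 [449.4 313.8] [67.5 58.5] 62.0 mean [447.9 315.6]
post top 9 470 [598.  304.3] [70.7 70.7] 174.0 mean [596.8 303. ]
post top 40 29 [597.2 304. ] [12.6 11.6] 64.0 mean [596.7 303.5]
post side 9 642 [595.  302.7] [68.2 67.5] 29.0 mean [591.8 305.1]
post side 40 55 [595.6 302.6] [14.  12.2] 76.0 mean [594.6 304. ]
green top 11 163 [ 616.1 -142.5] [45.  47.8] 134.0 mean [ 615.6 -142.7]
green side 11 93 [ 615.1 -141.8] [45.6 46.9] 121.0 mean [ 613.7 -141.8]
coral top 11 169 [603.4 153.6] [44.7 46.1] 90.0 mean [603.4 153.7]
coral side 11 181 [603.9 153. ] [46.4 48. ] 156.0 mean [601.9 154.9]
purple top 11 170 [525.2  97.6] [45.7 45.5] 1.0 mean [525.3  97.8]
purple side 11 168 [523.8  97.4] [45.7 47.8] 124.0 mean [524.   97.7]
eraser top 9 104 [ 464.1 -303.3] [42.5 21.5] 23.0 mean [ 463.1 -304.2]
eraser side 9 55 [ 460.  -304.8] [41.8 22.8] 25.0 mean [ 460.4 -304.3]
-64.97248757229853
```

The depth clouds from both cameras agree to about 2 mm. Going for the green roll first, jaws kept at -65°.

Request:
apply_moves(
  deltas=[
    [[20,22,-5],0],
    [[50,55,-15],0],
    [[90,100,-30],0],
    [[130,145,-45],0],
    [[170,190,-60],0],
    [[210,233,-70],0],
    [[250,278,-80],0],
    [[290,322,-90],0],
    [[325,360,-100],0],
    [[350,388,-110],0],
    [[360,400,-115],0],
    [[362,402,-118],0],
    [[362,402,-120],0],
    [[362,402,-130],0],
    [[362,402,-142],0],
    [[362,402,-154],0],
    [[362,402,-164],0],
    [[362,402,-171],0],
    [[362,402,-176],0],
    [[362,402,-176.5],0],
  ],
  grip=72,
)

```text
t: 2.6
ee_pos: [0.6155, -0.141, 0.0028]
tcp_rot: [[0.906, 0.423, -0.001], [0.423, -0.906, 0.002], [-0.0, -0.002, -1.0]]
ft_force: [-0.0, 0.3, 0.5]
grip_width: 0.772
```

Request:
apply_moves(
  deltas=[
    [[0,0,0],0],
    [[0,0,0],0],
    [[0,0,0],0],
    [[0,0,0],0],
    [[0,0,0],0],
    [[0,0,0],0],
    [[0,0,3],0],
    [[0,0,12],0],
    [[0,0,30],0],
    [[0,0,50],0],
    [[0,0,70],0],
  ],
  grip=40,
  grip_force=12,
)

```text
t: 3.98
ee_pos: [0.6161, -0.1412, 0.0753]
tcp_rot: [[0.906, 0.423, 0.001], [0.423, -0.906, 0.001], [0.001, -0.001, -1.0]]
ft_force: [-0.1, 0.1, 0.6]
grip_width: 0.43
```

The fingers went right to 40 mm, so the roll may not be held. Looking.

```bash
cat > look.py <<'E'
import sys
from loc import *
n,u,v,w,hh,k,out=sys.argv[1],*map(int,sys.argv[2:7]),sys.argv[7]
im,d=grab_frame(n); np.savez(n+'1.npz',im=im,d=d)
cv2.imwrite(f'pics/{out}.png',cv2.resize(im[v:v+hh,u:u+w],None,fx=k,fy=k,interpolation=cv2.INTER_CUBIC))
E
python3 look.py side 190 130 130 100 6 g1
```

```text
(no output)
```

View pics/g1.png

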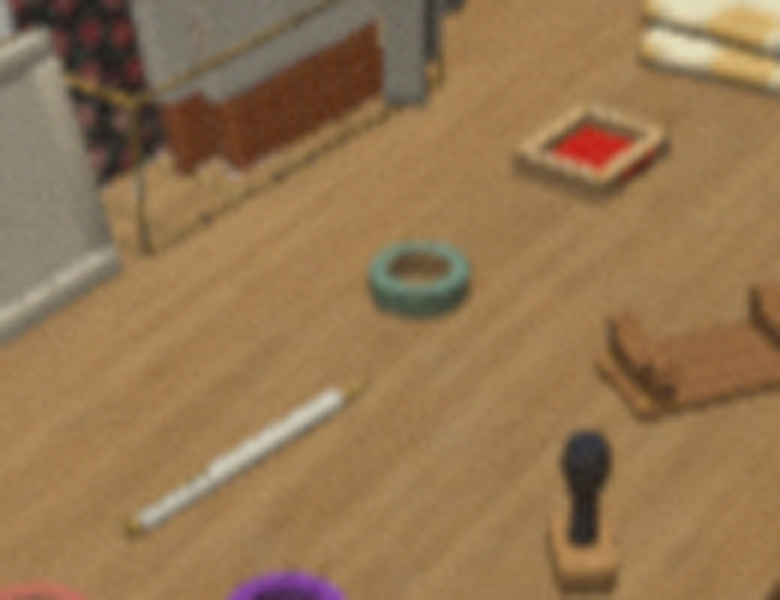

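The side view shows no arm at all and the roll undisturbed at (420,280), which contradicts the reported TCP. I'll check the state before moving again.

Run:
```python
from loc import *
o=observe(); print(o['t'],o['ee_pos'],o['grip_width'],o['joint_positions'])
print(proj('side',[.616,-.141,.08]),proj('top',[.616,-.141,.08]))
im,d=grab_frame('top'); a=cv2.resize(im,(512,384)); im2,_=grab_frame('side')
print(observe()['t'])
cv2.imwrite('pics/both.png',np.hstack([cv2.resize(im,(400,300)),cv2.resize(im2,(400,300))]))
```

```text
4.025 [ 0.61791467 -0.14173666  0.07858707] 0.4288343968812184 [-1.76008150e+01  1.61422825e+01  8.62154242e+01  7.71205147e-02
  7.73894558e+01  4.73466405e+01]
(np.float64(258.3675056302313), np.float64(154.42695215506586)) (np.float64(317.176586254022), np.float64(152.75090943280497))
4.125
```

View pics/both.png

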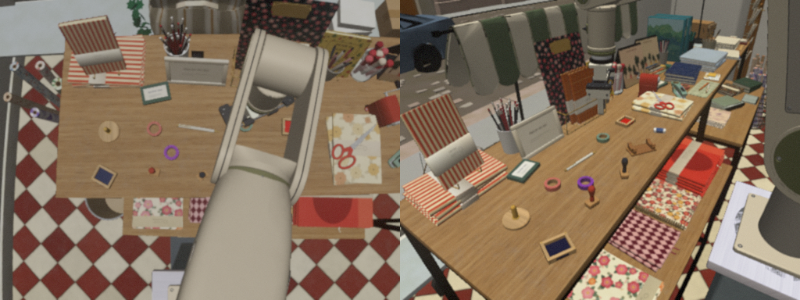

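The side view shows the gripper tip at about (603,85) in the half picture (orig. ~(260,109)). The reported TCP should project to row 154, so the gripper looks clearly higher than reported. I'll measure it from depth and an enlarged crop.

Run:
```python
from loc import *
o=observe(); print(o['t'],o['ee_pos'])
S,ds=grab_frame('side'); T,dt=grab_frame('top')
C=cloud('side',ds)
# column scan through gripper
for v in range(85,135,3):
    print(v,[tuple(C[v,u].round(3)) for u in (248,258,268)])
a=cv2.resize(S[60:160,210:310],(400,400),interpolation=cv2.INTER_CUBIC); b=cv2.resize(T[100:200,250:350],(400,400),interpolation=cv2.INTER_CUBIC)
cv2.imwrite('pics/grip.png',np.hstack([a,b]))
```

```text
4.125 [ 0.61711543 -0.14148599  0.07541104]
85 [(np.float64(0.617), np.float64(-0.1), np.float64(0.284)), (np.float64(0.594), np.float64(-0.108), np.float64(0.285)), (np.float64(0.573), np.float64(-0.119), np.float64(0.285))]
88 [(np.float64(0.617), np.float64(-0.1), np.float64(0.276)), (np.float64(0.593), np.float64(-0.107), np.float64(0.278)), (np.float64(0.575), np.float64(-0.122), np.float64(0.277))]
91 [(np.float64(0.615), np.float64(-0.097), np.float64(0.27)), (np.float64(0.595), np.float64(-0.109), np.float64(0.27)), (np.float64(0.619), np.float64(-0.195), np.float64(0.242))]
94 [(np.float64(0.619), np.float64(-0.102), np.float64(0.261)), (np.float64(0.595), np.float64(-0.109), np.float64(0.263)), (np.float64(0.607), np.float64(-0.176), np.float64(0.241))]
97 [(np.float64(0.618), np.float64(-0.1), np.float64(0.254)), (np.float64(0.594), np.float64(-0.107), np.float64(0.256)), (np.float64(0.606), np.float64(-0.174), np.float64(0.234))]
100 [(np.float64(0.616), np.float64(-0.097), np.float64(0.248)), (np.float64(0.595), np.float64(-0.11), np.float64(0.248)), (np.float64(0.612), 
[... 1364 characters left out ...]
t64(-0.06), np.float64(0.205)), (np.float64(0.571), np.float64(-0.07), np.float64(0.206)), (np.float64(0.548), np.float64(-0.078), np.float64(0.208))]
127 [(np.float64(0.747), np.float64(-0.287), np.float64(0.077)), (np.float64(0.57), np.float64(-0.069), np.float64(0.199)), (np.float64(0.55), np.float64(-0.081), np.float64(0.199))]
130 [(np.float64(0.746), np.float64(-0.285), np.float64(0.067)), (np.float64(0.597), np.float64(-0.111), np.float64(0.169)), (np.float64(0.77), np.float64(-0.45), np.float64(-0.002))]
133 [(np.float64(0.746), np.float64(-0.284), np.float64(0.057)), (np.float64(0.598), np.float64(-0.112), np.float64(0.16)), (np.float64(0.755), np.float64(-0.425), np.float64(-0.0))]
```

View pics/grip.png

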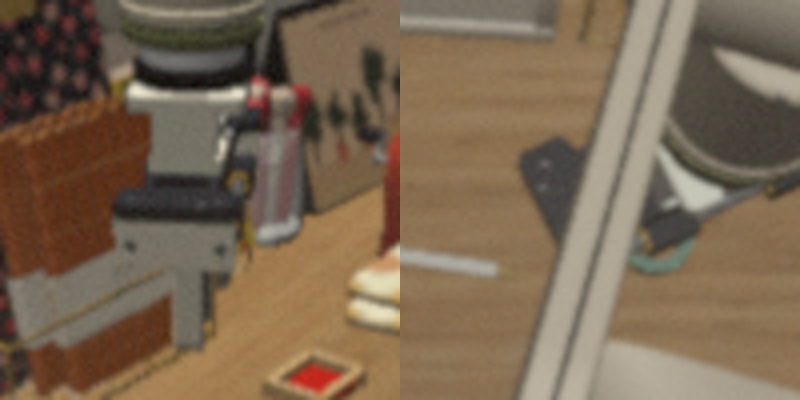

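The fingers are there and empty. The tip is at about (258,147) in the side picture and the body underside is at z≈0.199. That puts the real TCP near z≈0.116, against the reported 0.075, so the arm's report seems to be about 40 mm off. I'll quantify it with both cameras.

```bash
cat > tip.py <<'E'
from loc import *
def meas(save=None):
    o=observe(); e=o['ee_pos']*1000; R=o['tcp_rot']; j=R[:2,1]; x=R[:2,0]
    print('t',round(o['t'],2),'ee',e.round(1),'jaw deg',np.degrees(np.arctan2(j[1],j[0])).round(2),'grip',round(o['grip_width']*93,1))
    for n in('side','top'):
        im,d=grab_frame(n); np.savez(n+'1.npz',im=im,d=d)
        q=cloud(n,d).reshape(-1,3)*1000; r=q[:,:2]-e[:2]; a=r@j; b=r@x   # along jaw / across
        for nm,k in(('finger',(abs(a)<75)&(abs(b)<25)&(q[:,2]>e[2]-10)&(q[:,2]<e[2]+108)),('body',(abs(a)<115)&(abs(b)<55)&(q[:,2]>e[2]+70)&(q[:,2]<e[2]+200))):
            # tall things only
            k&=q[:,2]>25
            if k.sum()<8: print(n,nm,k.sum()); continue
            f=lambda s:np.percentile(s[k],[1,5,50,95,99]).round(0).tolist()
            print(n,nm,k.sum(),'jaw',f(a),'x',f(b),'z-ee',f(q[:,2]-e[2]))
if __name__=='__main__': meas()
E
python3 tip.py
```

```text
t 4.22 ee [ 615.3 -141.    72.7] jaw deg -64.97 grip 40.1
side finger 181 jaw [-39.0, -38.0, -35.0, 24.0, 27.0] x [-10.0, -9.0, -3.0, 7.0, 8.0] z-ee [40.0, 42.0, 68.0, 97.0, 100.0]
side body 1245 jaw [-95.0, -93.0, -61.0, 68.0, 81.0] x [-36.0, -34.0, -6.0, 28.0, 34.0] z-ee [74.0, 94.0, 159.0, 191.0, 198.0]
top finger 1
top body 765 jaw [-94.0, -92.0, -40.0, 83.0, 89.0] x [-34.0, -33.0, -21.0, 31.0, 35.0] z-ee [128.0, 135.0, 162.0, 170.0, 194.0]
```

xy agrees; only z is off, with the fingers about 40 mm higher than reported. I'll open, go down some, and check whether the offset is constant.

Request:
apply_moves(
  deltas=[
    [[0,0,-10],0],
    [[0,0,-25],0],
    [[0,0,-40],0],
    [[0,0,-52],0],
    [[0,0,-60],0],
    [[0,0,-60],0],
    [[0,0,-60],0],
  ],
  grip=72,
)

```text
t: 5.2
ee_pos: [0.6152, -0.1409, 0.0123]
tcp_rot: [[0.906, 0.423, -0.002], [0.423, -0.906, 0.002], [-0.001, -0.003, -1.0]]
ft_force: [-0.3, 0.7, 0.1]
grip_width: 0.774
```

```bash
python3 tip.py
```

```text
t 5.2 ee [ 615.2 -140.9   12.3] jaw deg -64.97 grip 72.0
side finger 176 jaw [-55.0, -54.0, -51.0, 37.0, 41.0] x [-10.0, -9.0, -2.0, 8.0, 9.0] z-ee [40.0, 42.0, 70.0, 101.0, 104.0]
side body 1141 jaw [-95.0, -93.0, -61.0, 58.0, 79.0] x [-36.0, -34.0, -6.0, 28.0, 33.0] z-ee [76.0, 93.0, 159.0, 191.0, 198.0]
top finger 0
top body 631 jaw [-94.0, -92.0, -44.0, 78.0, 84.0] x [-34.0, -33.0, -20.0, 33.0, 36.0] z-ee [130.0, 136.0, 163.0, 170.0, 193.0]
```

The z report reads a constant ~40 mm low (true = reported + 40). Lateral is fine. Descending to true ~4 mm with small rows while watching force.

Request:
apply_moves(
  deltas=[
    [[0,0,-8],0],
    [[0,0,-18],0],
    [[0,0,-28],0],
    [[0,0,-36],0],
    [[0,0,-41],0],
    [[0,0,-45],0],
    [[0,0,-47],0],
    [[0,0,-47],0],
  ],
)

```text
t: 6.3
ee_pos: [0.6154, -0.141, -0.0344]
tcp_rot: [[0.906, 0.423, -0.001], [0.423, -0.906, 0.002], [-0.0, -0.002, -1.0]]
ft_force: [0.1, -0.2, 0.9]
grip_width: 0.775
```

Request:
apply_moves(
  deltas=[
    [[0,0,0],0],
    [[0,0,0],0],
    [[0,0,0],0],
    [[0,0,0],0],
    [[0,0,0],0],
    [[0,0,2],0],
    [[0,0,8],0],
    [[0,0,20],0],
    [[0,0,40],0],
    [[0,0,60],0],
    [[0,0,70],0],
  ],
  grip=40,
  grip_force=12,
)

```text
t: 7.68
ee_pos: [0.6169, -0.1414, 0.0386]
tcp_rot: [[0.906, 0.423, 0.002], [0.423, -0.906, 0.001], [0.002, 0.0, -1.0]]
ft_force: [-0.0, -0.3, -0.5]
grip_width: 0.517
```

Run:
```python
from loc import *
from tip import meas
meas()
f=np.load('side1.npz'); im,d=f['im'],f['d']; C=cloud('side',d)*1000; h=cv2.cvtColor(im,cv2.COLOR_BGR2HSV)
e=observe()['ee_pos']*1000
m=(rng(h,(28,20,40),(110,255,255))>0)&(np.hypot(C[...,0]-e[0],C[...,1]-e[1])<32)&(C[...,2]<140)
q=C[m]; print('green',len(q),np.percentile(q,[2,50,98],axis=0).round(0).tolist())
```

```text
t 7.67 ee [ 616.9 -141.4   38.6] jaw deg -64.97 grip 48.1
side finger 259 jaw [-43.0, -42.0, -35.0, 24.0, 35.0] x [-24.0, -20.0, -5.0, 15.0, 19.0] z-ee [35.0, 38.0, 55.0, 94.0, 99.0]
side body 1188 jaw [-95.0, -93.0, -53.0, 65.0, 79.0] x [-36.0, -35.0, -6.0, 28.0, 33.0] z-ee [75.0, 92.0, 158.0, 191.0, 198.0]
top finger 7
top body 680 jaw [-94.0, -93.0, -41.0, 79.0, 86.0] x [-34.0, -33.0, -21.0, 32.0, 36.0] z-ee [130.0, 137.0, 163.0, 170.0, 191.0]
green 69 [[592.0, -167.0, 77.0], [601.0, -136.0, 87.0], [636.0, -118.0, 89.0]]
```

Holding at 48 mm. Moving over the post.

Request:
apply_moves(
  deltas=[
    [[0,12,10],0],
    [[0,40,20],0],
    [[-1,75,25],0],
    [[-3,115,25],0],
    [[-6,155,25],0],
    [[-8,195,25],0],
    [[-10,235,25],0],
    [[-12,275,25],0],
    [[-14,315,25],0],
    [[-16,355,25],0],
    [[-18,390,25],0],
    [[-19,418,22],0],
    [[-20,436,16],0],
    [[-20,444,10],0],
    [[-20,445,0],0],
    [[-20,445,-8],0],
    [[-20,445,-12],0],
    [[-20,445,-12],0],
  ],
)

```text
t: 10.02
ee_pos: [0.5967, 0.3028, 0.0255]
tcp_rot: [[0.906, 0.422, 0.001], [0.422, -0.906, 0.0], [0.001, 0.0, -1.0]]
ft_force: [0.6, 0.1, -0.7]
grip_width: 0.514
```

Run:
```python
from loc import *
from tip import meas
meas()
f=np.load('side1.npz'); im,d=f['im'],f['d']; C=cloud('side',d)*1000; h=cv2.cvtColor(im,cv2.COLOR_BGR2HSV)
e=observe()['ee_pos']*1000
m=(rng(h,(28,20,40),(110,255,255))>0)&(np.hypot(C[...,0]-e[0],C[...,1]-e[1])<32)&(C[...,2]<140)
q=C[m]; print('green',len(q),np.percentile(q,[2,50,98],axis=0).round(0).tolist())
```

```text
t 10.03 ee [596.7 302.8  25.5] jaw deg -65.01 grip 47.8
side finger 723 jaw [-40.0, -39.0, -2.0, 35.0, 39.0] x [-24.0, -22.0, -9.0, 8.0, 12.0] z-ee [2.0, 11.0, 51.0, 96.0, 103.0]
side body 3687 jaw [-94.0, -93.0, -40.0, 79.0, 88.0] x [-37.0, -35.0, -17.0, 23.0, 32.0] z-ee [75.0, 115.0, 160.0, 186.0, 197.0]
top finger 130 jaw [-19.0, -17.0, -1.0, 18.0, 21.0] x [-24.0, -23.0, -14.0, 14.0, 16.0] z-ee [21.0, 23.0, 47.0, 51.0, 53.0]
top body 1574 jaw [-93.0, -89.0, 40.0, 89.0, 93.0] x [-34.0, -34.0, -6.0, 29.0, 35.0] z-ee [128.0, 138.0, 164.0, 167.0, 168.0]
green 220 [[571.0, 278.0, 63.0], [579.0, 297.0, 75.0], [614.0, 322.0, 82.0]]
```

Request:
apply_moves(
  deltas=[
    [[0,0.5,-6],0],
    [[0,0.5,-14],0],
    [[0,0.5,-22],0],
    [[0,0.5,-30],0],
    [[0,0.5,-37],0],
    [[0,0.5,-42],0],
    [[0,0.5,-45],0],
    [[0,0.5,-46],0],
    [[0,0.5,-46],0],
  ],
)

```text
t: 11.25
ee_pos: [0.5974, 0.3039, -0.0194]
tcp_rot: [[0.906, 0.423, 0.003], [0.423, -0.906, 0.001], [0.003, 0.0, -1.0]]
ft_force: [-0.3, -0.6, 0.4]
grip_width: 0.517
```

Request:
apply_moves(
  deltas=[
    [[0,0,0],0],
    [[0,0,0],0],
    [[0,0,0],0],
    [[0,0,15],0],
    [[0,0,40],0],
    [[0,0,70],0],
    [[1,-15,80],0],
    [[3,-50,80],0],
    [[4,-90,80],0],
    [[6,-125,75],0],
    [[6.5,-145,65],0],
    [[6.5,-150,50],0],
    [[6.5,-150,30],0],
    [[6.5,-150,14],0],
    [[6.5,-150,2],0],
    [[6.5,-150,-8],0],
    [[6.5,-150,-13],0],
    [[6.5,-150,-15],0],
    [[6.5,-150,-15],0],
  ],
  grip=72,
)

```text
t: 13.62
ee_pos: [0.6042, 0.1539, -0.0341]
tcp_rot: [[0.906, 0.423, 0.003], [0.423, -0.906, 0.001], [0.003, 0.0, -1.0]]
ft_force: [0.1, -0.3, 0.0]
grip_width: 0.773
```

Request:
apply_moves(
  deltas=[
    [[0,0,0],0],
    [[0,0,0],0],
    [[0,0,0],0],
    [[0,0,0],0],
    [[0,0,0],0],
    [[0,0,2],0],
    [[0,0,8],0],
    [[0,0,20],0],
    [[0,0,40],0],
    [[0,0,65],0],
    [[0,0,85],0],
    [[0,0,88],0],
    [[0,0,88],0],
  ],
  grip=40,
)

```text
t: 15.25
ee_pos: [0.6042, 0.1539, 0.0539]
tcp_rot: [[0.906, 0.423, 0.003], [0.423, -0.906, 0.001], [0.004, 0.0, -1.0]]
ft_force: [-0.3, -0.7, -1.2]
grip_width: 0.518
```

Run:
```python
from loc import *
from tip import meas
meas()
f=np.load('side1.npz'); im,d=f['im'],f['d']; C=cloud('side',d)*1000; h=cv2.cvtColor(im,cv2.COLOR_BGR2HSV)
m=(rng(h,(28,20,40),(110,255,255))>0)&(np.hypot(C[...,0]-597,C[...,1]-304)<45)
q=C[m]; print('green',len(q),np.percentile(q,[2,50,98],axis=0).round(0).tolist())
cv2.imwrite('pics/p2.png',cv2.resize(im[190:310,110:270],None,fx=5,fy=5,interpolation=cv2.INTER_CUBIC))
```

```text
t 15.25 ee [604.2 153.9  53.9] jaw deg -65.0 grip 48.1
side finger 440 jaw [-42.0, -41.0, -18.0, 27.0, 36.0] x [-24.0, -22.0, -7.0, 6.0, 8.0] z-ee [34.0, 37.0, 52.0, 84.0, 88.0]
side body 2459 jaw [-94.0, -93.0, -43.0, 77.0, 85.0] x [-36.0, -36.0, -14.0, 24.0, 32.0] z-ee [73.0, 123.0, 159.0, 189.0, 198.0]
top finger 19 jaw [-33.0, -32.0, -26.0, -21.0, -20.0] x [-8.0, -8.0, -6.0, 5.0, 6.0] z-ee [39.0, 39.0, 48.0, 90.0, 94.0]
top body 1553 jaw [-93.0, -90.0, -28.0, 88.0, 92.0] x [-35.0, -35.0, -12.0, 30.0, 34.0] z-ee [128.0, 136.0, 163.0, 165.0, 167.0]
green 251 [[572.0, 281.0, 17.0], [585.0, 311.0, 26.0], [617.0, 326.0, 29.0]]
```

View pics/p2.png

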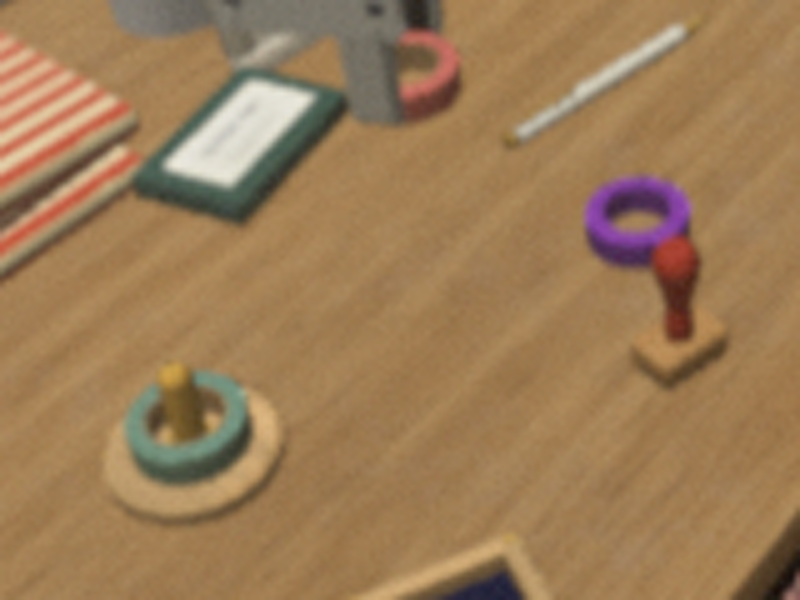

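Side picture: green lies flat round the post at (190,425) and coral is held at (425,75). Now placing coral on top.

Request:
apply_moves(
  deltas=[
    [[0,12,0],0],
    [[-2,40,0],0],
    [[-4,75,0],0],
    [[-6,110,0],0],
    [[-7,136,0],0],
    [[-7.5,148,0],0],
    [[-7.5,150,0],0],
    [[-7.5,150,-8],0],
    [[-7.5,150,-18],0],
    [[-7.5,150,-28],0],
    [[-7.5,150,-38],0],
    [[-7.5,150,-47],0],
    [[-7.5,150,-54],0],
    [[-7.5,150,-58],0],
    [[-7.5,150,-59.5],0],
    [[-7.5,150,-60],0],
  ],
)

```text
t: 17.35
ee_pos: [0.5961, 0.3039, -0.0068]
tcp_rot: [[0.906, 0.423, 0.002], [0.423, -0.906, 0.001], [0.002, -0.0, -1.0]]
ft_force: [-2.4, -1.5, 3.2]
grip_width: 0.517
```

Request:
apply_moves(
  deltas=[
    [[0,0,0],0],
    [[0,0,0],0],
    [[0,0,0],0],
    [[0,0,15],0],
    [[0,0,40],0],
    [[0,0,70],0],
    [[0,0,85],0],
    [[0,0,85],0],
  ],
  grip=72,
)

```text
t: 18.35
ee_pos: [0.5974, 0.3045, 0.0804]
tcp_rot: [[0.906, 0.423, 0.005], [0.423, -0.906, 0.002], [0.006, 0.0, -1.0]]
ft_force: [0.1, 0.7, -0.7]
grip_width: 0.771
```

Request:
apply_moves(
  deltas=[
    [[-12,-14,0],0],
    [[-40,-45,0],0],
    [[-70,-80,0],0],
    [[-100,-115,-5],0],
    [[-122,-140,-12],0],
    [[-132,-151,-20],0],
    [[-133,-152,-30],0],
    [[-133,-152,-42],0],
    [[-133,-152,-55],0],
    [[-133,-152,-67],0],
    [[-133,-152,-78],0],
    [[-133,-152,-86],0],
    [[-133,-152,-89],0],
    [[-133,-152,-89],0],
  ],
  grip=55,
)

```text
t: 20.1
ee_pos: [0.4644, 0.1525, -0.0086]
tcp_rot: [[0.906, 0.423, 0.005], [0.423, -0.906, 0.002], [0.006, 0.0, -1.0]]
ft_force: [0.4, -0.8, 1.3]
grip_width: 0.592
```

Request:
apply_moves(
  deltas=[
    [[0,0,0],0],
    [[0,0,0],0],
    [[0,0,0],0],
    [[0,0,0],0],
    [[0,0,0],0],
    [[0,0,0],0],
  ],
  grip=8,
  grip_force=15,
)

```text
t: 20.85
ee_pos: [0.4645, 0.1524, -0.0086]
tcp_rot: [[0.906, 0.423, 0.005], [0.423, -0.906, 0.002], [0.006, 0.0, -1.0]]
ft_force: [0.6, -0.0, 1.8]
grip_width: 0.204
```

```bash
cat > chk.py <<'E'
from loc import *
import sys
im,d=grab_frame('top'); im2,d2=grab_frame('side'); np.savez('top1.npz',im=im,d=d); np.savez('side1.npz',im=im2,d=d2)
o=observe(); print(o['t'],(o['ee_pos']*1000).round(1),round(o['grip_width']*93,1),o['ft_force'].round(1))
# args: x y r zlo zhi  (mm) -> rect of points
for a in sys.argv[1:]:
    x,y,r,lo,hi=map(float,a.split(','))
    for n,dd in(('top',d),('side',d2)):
        q=cloud(n,dd).reshape(-1,3)*1000; b=q[(np.hypot(q[:,0]-x,q[:,1]-y)<r)&(q[:,2]>lo)&(q[:,2]<hi)]
        if len(b)<6: print(n,a,len(b)); continue
        rr=cv2.minAreaRect(b[:,:2].astype(np.float32)); bb=cv2.boxPoints(rr); e=max([bb[1]-bb[0],bb[2]-bb[1]],key=np.linalg.norm)
        print(n,a,len(b),np.round(rr[0],1),np.round(rr[1],1),np.degrees(np.arctan2(e[1],e[0])).round(0)%180,'z',np.percentile(b[:,2],[3,50,97]).round(1))
E
python3 chk.py 464,153,28,9,18 597,304,30,22,46
```

```text
20.95 [464.6 152.4  -8.5] 18.6 [-0.1 -1.1  1.1]
top 464,153,28,9,18 0
side 464,153,28,9,18 131 [464.2 151.3] [37.4 24.5] 75.0 z [ 9.4 14.8 16.7]
top 597,304,30,22,46 269 [595.1 304.2] [48.9 47.3] 89.0 z [24.7 40.5 44.3]
side 597,304,30,22,46 478 [594.1 302.8] [47.4 49.1] 154.0 z [23.5 40.5 43.7]
```

Both rolls check out (stack top ≈ 41 mm, centred). Red stamp gripped at 18.6 mm; lifting and carrying it to the red stand.

Request:
apply_moves(
  deltas=[
    [[0,0,5],0],
    [[0,0,20],0],
    [[0,0,45],0],
    [[0,0,70],0],
    [[4,-12,85],1],
    [[12,-38,90],2],
    [[24,-76,90],4],
    [[36,-115,90],6],
    [[49,-155,90],8],
    [[61,-195,90],10],
    [[74,-235,90],10.5],
    [[86,-275,90],10.5],
    [[99,-315,90],10.5],
    [[111,-355,90],10.5],
    [[124,-394,90],10.5],
    [[133,-424,80],10.5],
    [[139,-443,70],10.5],
    [[141.5,-450,58],10.5],
    [[141.5,-450,45],10.5],
    [[141.5,-450,40],10.5],
  ],
)

```text
t: 23.45
ee_pos: [0.6052, -0.2962, 0.03]
tcp_rot: [[0.814, 0.581, 0.003], [0.581, -0.814, 0.005], [0.005, -0.002, -1.0]]
ft_force: [-0.2, 0.0, 0.6]
grip_width: 0.201
```

Request:
apply_moves(
  deltas=[
    [[0,0,0],0],
    [[0,0,0],0],
  ],
)

```text
t: 23.7
ee_pos: [0.6054, -0.2956, 0.0304]
tcp_rot: [[0.813, 0.582, 0.003], [0.582, -0.813, 0.005], [0.005, -0.002, -1.0]]
ft_force: [-0.1, 0.2, -0.6]
grip_width: 0.199
```

```bash
python3 chk.py 606,-298,30,30,60
python3 - <<'E'
import cv2,numpy as np
im=np.load('side1.npz')['im']
cv2.imwrite('pics/rs.png',cv2.resize(im[110:185,250:350],None,fx=7,fy=7,interpolation=cv2.INTER_CUBIC))
E
```

```text
23.8 [ 605.6 -296.1   30.8] 19.1 [ 0.3  1.  -0.1]
top 606,-298,30,30,60 11 [ 614.3 -282.7] [ 5.3 12. ] 134.0 z [50.2 52.7 55. ]
side 606,-298,30,30,60 78 [ 604.8 -295.5] [39.2 25. ] 86.0 z [39.6 50.8 57.7]
```

View pics/rs.png

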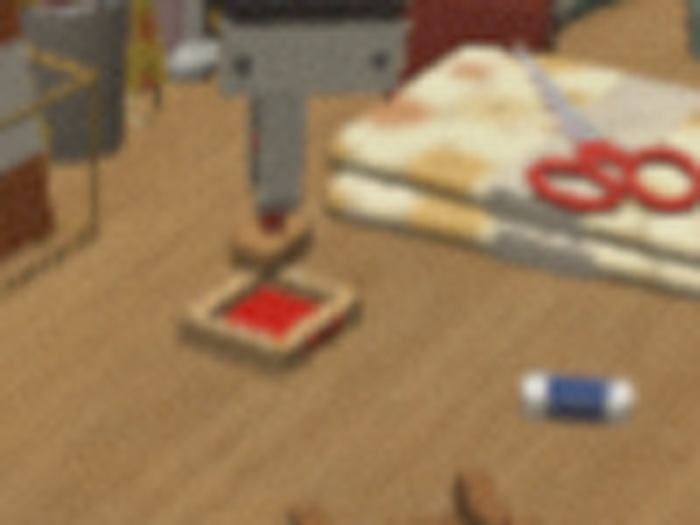

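The stamp is upright above the red stand at (270,310), foot yaw 86° and about 2 mm short in y. Correcting and lowering.

Request:
apply_moves(
  deltas=[
    [[0.5,-2,-4],0],
    [[0.5,-2,-10],0],
    [[0.5,-2,-16],0],
    [[0.5,-2,-22],0],
    [[0.5,-2,-27],0],
    [[0.5,-2,-30],0],
    [[0.5,-2,-32],0],
    [[0.5,-2,-33],0],
    [[0.5,-2,-33],0],
  ],
)

```text
t: 24.92
ee_pos: [0.6062, -0.2981, -0.0021]
tcp_rot: [[0.813, 0.582, 0.004], [0.582, -0.813, 0.004], [0.006, -0.001, -1.0]]
ft_force: [0.4, 0.1, 0.1]
grip_width: 0.2
```

Request:
apply_moves(
  deltas=[
    [[0,0,0],0],
    [[0,0,0],0],
    [[0,0,0],0],
    [[0,0,10],0],
    [[0,0,35],0],
    [[0,0,65],0],
    [[-10,20,80],5],
    [[-30,55,80],12],
    [[-50,95,80],20],
    [[-72,137,80],28],
    [[-93,178,80],36],
    [[-114,218,80],44],
    [[-134,255,80],50],
    [[-148,282,75],54],
    [[-155,296,65],54],
    [[-156,297.5,52],54],
    [[-156,297.5,40],54],
    [[-156,297.5,30],54],
    [[-156,297.5,25],54],
  ],
  grip=55,
)

```text
t: 27.3
ee_pos: [0.4498, -0.0011, 0.0217]
tcp_rot: [[0.009, 1.0, -0.002], [1.0, -0.009, 0.006], [0.006, -0.002, -1.0]]
ft_force: [-0.1, 0.2, 0.0]
grip_width: 0.59
```

Request:
apply_moves(
  deltas=[
    [[0,0,-8],0],
    [[0,0,-17],0],
    [[0,0,-25],0],
    [[0,0,-30],0],
    [[0,0,-31.5],0],
    [[0,0,-31.5],0],
  ],
)

```text
t: 28.05
ee_pos: [0.4499, -0.0011, -0.0097]
tcp_rot: [[0.009, 1.0, -0.002], [1.0, -0.009, 0.006], [0.006, -0.002, -1.0]]
ft_force: [0.9, -1.4, 0.2]
grip_width: 0.593
```

```bash
python3 chk.py 606,-298,20,55,75 606,-298,25,17,24 450,0,28,9,18
```

```text
28.15 [450.1  -1.1  -9.5] 54.7 [ 1.1 -0.5 -0.2]
top 606,-298,20,55,75 59 [ 607.3 -294.5] [19.5 17.4] 34.0 z [59.1 66.2 71.9]
side 606,-298,20,55,75 0
top 606,-298,25,17,24 70 [ 604.5 -293.8] [38.8 25. ] 54.0 z [17.3 19.3 22.5]
side 606,-298,25,17,24 0
top 450,0,28,9,18 0
side 450,0,28,9,18 90 [449.7  -1.6] [24.1 37. ] 126.0 z [ 9.2 13.7 15.7]
```

Request:
apply_moves(
  deltas=[
    [[0,0,0],0],
    [[0,0,0],0],
    [[0,0,0],0],
    [[0,0,0],0],
    [[0,0,0],0],
    [[0,0,0],0],
    [[0,0,4],0],
    [[0,0,18],0],
    [[0,0,40],0],
    [[0,0,65],0],
    [[0,0,85],0],
    [[0,0,90],0],
  ],
  grip=8,
)

```text
t: 29.65
ee_pos: [0.4517, -0.0013, 0.083]
tcp_rot: [[0.009, 1.0, 0.002], [1.0, -0.009, 0.005], [0.005, 0.002, -1.0]]
ft_force: [-0.6, -0.0, 0.4]
grip_width: 0.2
```

Request:
apply_moves(
  deltas=[
    [[0,10,0],-3],
    [[0,35,0],-10],
    [[0,70,0],-19],
    [[0,105,0],-28],
    [[0,140,0],-37],
    [[0,175,0],-46],
    [[0,210,0],-54],
    [[0,245,0],-61],
    [[0,278,-5],-65],
    [[0,302,-15],-65],
    [[0.5,313,-28],-65],
    [[0.5,316,-40],-65],
    [[0.5,316,-48],-65],
    [[0.5,316,-50],-65],
    [[0.5,316,-50],-65],
  ],
)

```text
t: 31.52
ee_pos: [0.4524, 0.3142, 0.0331]
tcp_rot: [[0.91, 0.414, 0.006], [0.414, -0.91, 0.0], [0.005, 0.002, -1.0]]
ft_force: [0.1, -0.3, -0.7]
grip_width: 0.201
```

```bash
python3 chk.py 451,315,30,30,60 606,-298,20,55,75 606,-298,30,17,24
python3 - <<'E'
import cv2,numpy as np
a=np.load('side1.npz')['im'][250:350,150:250]; b=np.load('top1.npz')['im'][135:185,350:400]
cv2.imwrite('pics/ns.png',np.hstack([cv2.resize(x,(400,400),interpolation=cv2.INTER_CUBIC) for x in(a,b)]))
E
```

```text
31.625 [452.7 314.6  33.6] 18.2 [-0.2  0.9  0.7]
top 451,315,30,30,60 8 [447.7 300.3] [ 4.2 22.4] 166.0 z [45.4 49.1 56.9]
side 451,315,30,30,60 209 [451.7 313.8] [34.9 25.6] 63.0 z [45.3 56.  58.1]
top 606,-298,20,55,75 59 [ 606.9 -294.8] [18.8 16.9] 65.0 z [59.5 67.1 71. ]
side 606,-298,20,55,75 35 [ 604.9 -295.5] [15.3 15.3] 141.0 z [55.9 65.4 70.8]
top 606,-298,30,17,24 85 [ 605.4 -297.1] [56.6 48. ] 24.0 z [17.3 19.1 22.6]
side 606,-298,30,17,24 42 [ 603.  -300.9] [35.4 42.4] 107.0 z [17.1 19.5 22.1]
```

View pics/ns.png

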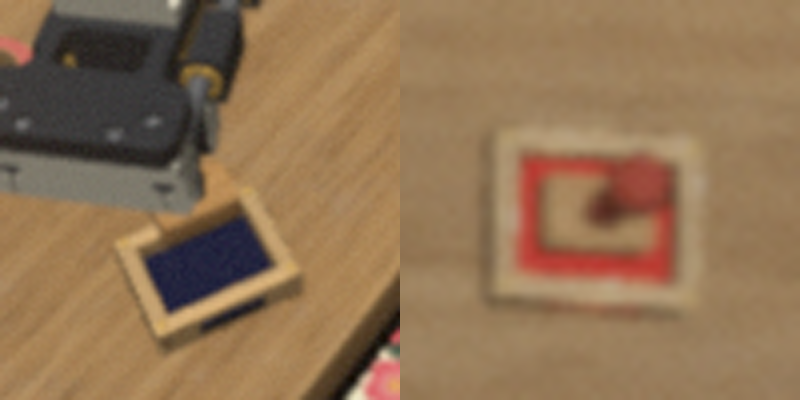

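The red stamp sits squarely inside the red recess (right panel, ~(600,205)). The navy foot hovers over its stand at yaw 63°. Shifting -1.5 mm in x and lowering.

Request:
apply_moves(
  deltas=[
    [[-1.5,0,-5],0],
    [[-1.5,0,-11],0],
    [[-1.5,0,-18],0],
    [[-1.5,0,-24],0],
    [[-1.5,0,-30],0],
    [[-1.5,0,-34],0],
    [[-1.5,0,-36],0],
    [[-1.5,0,-36.5],0],
    [[-1.5,0,-36.5],0],
  ],
)

```text
t: 32.75
ee_pos: [0.4513, 0.3147, -0.0027]
tcp_rot: [[0.91, 0.414, 0.007], [0.414, -0.91, 0.001], [0.007, 0.002, -1.0]]
ft_force: [-0.3, 0.2, -0.1]
grip_width: 0.199
```

Request:
apply_moves(
  deltas=[
    [[0,0,0],0],
    [[0,0,0],0],
    [[0,0,0],0],
    [[0,0,10],0],
    [[0,0,35],0],
    [[0,0,65],0],
    [[10,-20,80],4],
    [[28,-55,80],10],
    [[48,-95,80],18],
    [[68,-136,80],26],
    [[88,-177,80],34],
    [[108,-217,80],42],
    [[128,-256,80],49],
    [[143,-286,75],55],
    [[150,-301,65],55.5],
    [[151.5,-303.5,50],55.5],
    [[151.5,-303.5,35],55.5],
    [[151.5,-303.5,20],55.5],
    [[151.5,-303.5,10],55.5],
    [[151.5,-303.5,5],55.5],
  ],
  grip=50,
)

```text
t: 35.25
ee_pos: [0.6022, 0.0117, 0.0013]
tcp_rot: [[0.174, 0.985, 0.002], [0.985, -0.174, 0.006], [0.006, 0.001, -1.0]]
ft_force: [-0.9, -0.1, -0.4]
grip_width: 0.538
```

Request:
apply_moves(
  deltas=[
    [[0,0,-8],0],
    [[0,0,-17],0],
    [[0,0,-26],0],
    [[0,0,-33],0],
    [[0,0,-37],0],
    [[0,0,-38.5],0],
    [[0,0,-38.5],0],
  ],
)

```text
t: 36.12
ee_pos: [0.6024, 0.0117, -0.0371]
tcp_rot: [[0.174, 0.985, 0.002], [0.985, -0.174, 0.006], [0.007, 0.001, -1.0]]
ft_force: [-0.7, -0.4, 0.0]
grip_width: 0.541
```

```bash
python3 chk.py 451,315,25,17,24 451,315,20,55,75 603,11,90,5,16
```

```text
36.225 [602.5  11.7 -36.8] 50.0 [-0.  -0.1  0.8]
top 451,315,25,17,24 81 [452.1 313.4] [35.4 38.6] 177.0 z [17.5 19.5 22.3]
side 451,315,25,17,24 195 [451.1 317.9] [44.4 39.4] 34.0 z [17.6 20.4 22.5]
top 451,315,20,55,75 53 [452.6 314.6] [15.3 17.6] 166.0 z [58.1 67.7 72.6]
side 451,315,20,55,75 113 [448.3 315.7] [16.4 16.2] 1.0 z [56.5 67.2 72.2]
top 603,11,90,5,16 57 [588.6  18.4] [131.2  42.1] 81.0 z [ 5.5  8.3 12.4]
side 603,11,90,5,16 141 [610.9  27.3] [86.8 65. ] 49.0 z [ 5.3  9.  14.9]
```

Navy stamp seated (top at 72 mm, foot top at 20 mm). Gripping the pen and carrying it over the rest.

Request:
apply_moves(
  deltas=[
    [[0,0,0],0],
    [[0,0,0],0],
    [[0,0,0],0],
    [[0,0,0],0],
    [[0,0,0],0],
    [[0,0,0],0],
    [[0,0,3],0],
    [[0,0,12],0],
    [[0,0,30],0],
    [[0,0,55],0],
    [[0,0,75],0],
  ],
  grip=3,
  grip_force=15,
)

```text
t: 37.6
ee_pos: [0.6035, 0.0116, 0.0408]
tcp_rot: [[0.174, 0.985, 0.005], [0.985, -0.174, 0.006], [0.007, 0.004, -1.0]]
ft_force: [0.8, -0.4, 0.3]
grip_width: 0.106
```

Request:
apply_moves(
  deltas=[
    [[-8,-10,0],-2],
    [[-24,-30,0],-6],
    [[-44,-54,0],-11],
    [[-65,-80,0],-16],
    [[-87,-106,0],-21],
    [[-106,-130,0],-25],
    [[-122,-150,0],-26.5],
    [[-132,-162,-5],-26.5],
    [[-136,-166,-12],-26.5],
    [[-136,-166,-20],-26.5],
    [[-136,-166,-25],-26.5],
    [[-136,-166,-25],-26.5],
    [[-136,-166,-25],-26.5],
  ],
)

```text
t: 39.22
ee_pos: [0.4679, -0.1541, 0.0159]
tcp_rot: [[0.594, 0.804, 0.007], [0.804, -0.594, 0.003], [0.007, 0.004, -1.0]]
ft_force: [-1.1, 0.0, 0.3]
grip_width: 0.102
```

Run:
```python
from loc import *
from tip import meas
meas()
for n in('top','side'):
    f=np.load(n+'1.npz'); im,d=f['im'],f['d']; q=cloud(n,d)*1000; h=cv2.cvtColor(im,cv2.COLOR_BGR2HSV)
    m=(np.hypot(q[...,0]-466,q[...,1]+154)<90)&(q[...,2]>36)&(q[...,2]<75); b=q[m]
    mm=m&(h[...,1]<60)&(h[...,2]>140)
    rr=cv2.minAreaRect(b[:,:2].astype(np.float32)); print(n,len(b),rr)
    l=cv2.fitLine(b[:,:2].astype(np.float32),cv2.DIST_HUBER,0,.01,.01).ravel(); print('line deg',np.degrees(np.arctan2(l[1],l[0]))%180)
    ax=np.array([np.cos(np.radians(53.5)),np.sin(np.radians(53.5))]); pr=(b[:,:2]-[466.5,-154]); print('along pct',np.percentile(pr@ax,[1,50,99]).round(1),'across',np.percentile(pr@[-ax[1],ax[0]],[5,50,95]).round(1),'z at ends',b[pr@ax<-50][:,2].mean(),b[pr@ax>50][:,2].mean())
s=np.load('side1.npz')['im']; t=np.load('top1.npz')['im']
cv2.imwrite('pics/pen.png',np.hstack([cv2.resize(x,(400,400),interpolation=cv2.INTER_CUBIC) for x in(s[140:220,265:345],t[170:250,280:360])]))
```

```text
t 39.23 ee [ 467.9 -154.1   15.9] jaw deg -36.46 grip 9.5
side finger 296 jaw [-23.0, -23.0, -10.0, 14.0, 19.0] x [-21.0, -7.0, 7.0, 14.0, 23.0] z-ee [40.0, 42.0, 70.0, 101.0, 106.0]
side body 1854 jaw [-95.0, -94.0, -40.0, 78.0, 87.0] x [-34.0, -25.0, 14.0, 34.0, 35.0] z-ee [74.0, 92.0, 157.0, 189.0, 197.0]
top finger 0
top body 246 jaw [-94.0, -92.0, -72.0, -40.0, -33.0] x [-33.0, -31.0, -19.0, 35.0, 36.0] z-ee [134.0, 137.0, 164.0, 167.0, 188.0]
top 67 ((467.53594970703125, -153.82823181152344), (139.52325439453125, 9.713032722473145), 52.996620178222656)
line deg 53.87957
along pct [-68.2  51.   70.1] across [-4.9 -0.5  3.4] z at ends 58.02121453705514 61.23506460388284
side 213 ((464.54150390625, -153.34426879882812), (139.1811981201172, 37.21040344238281), 41.48284912109375)
line deg 53.08203
along pct [-67.5   8.8  68.4] across [-7.6  2.7 18.6] z at ends 58.956868054056606 59.79562253659779
```

View pics/pen.png

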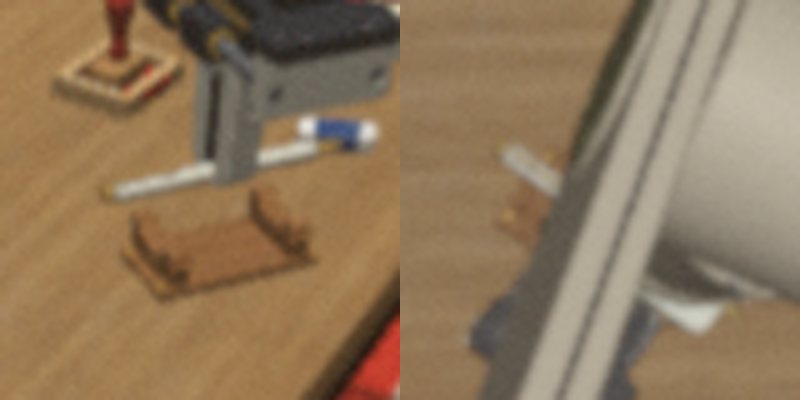

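The pen is held level, aligned with the rest (53.5°) and centred over it. Lowering.

Request:
apply_moves(
  deltas=[
    [[-0.5,0,-5],0],
    [[-0.5,0,-11],0],
    [[-0.5,0,-17],0],
    [[-0.5,0,-22],0],
    [[-0.5,0,-26],0],
    [[-0.5,0,-29],0],
    [[-0.5,0,-31],0],
    [[-0.5,0,-32],0],
    [[-0.5,0,-32],0],
  ],
)

```text
t: 40.45
ee_pos: [0.4675, -0.1543, -0.0158]
tcp_rot: [[0.594, 0.804, 0.008], [0.804, -0.594, 0.003], [0.007, 0.004, -1.0]]
ft_force: [0.3, 0.3, 0.2]
grip_width: 0.103
```

Request:
apply_moves(
  deltas=[
    [[0,0,0],0],
    [[0,0,0],0],
    [[0,0,0],0],
    [[0,0,0],0],
    [[0,0,12],0],
    [[0,0,35],0],
    [[0,0,70],0],
    [[-5,-10,110],0],
    [[-20,-40,140],0],
    [[-45,-80,155],0],
    [[-70,-120,160],0],
    [[-90,-160,160],0],
    [[-105,-200,160],0],
    [[-115,-240,160],0],
    [[-125,-280,160],0],
    [[-130,-310,160],0],
    [[-132,-325,160],0],
    [[-132,-325,160],0],
    [[-132,-325,160],0],
  ],
  grip=45,
)

```text
t: 42.82
ee_pos: [0.3359, -0.4783, 0.1443]
tcp_rot: [[0.594, 0.805, 0.008], [0.805, -0.594, 0.004], [0.007, 0.004, -1.0]]
ft_force: [0.5, 0.4, 0.1]
grip_width: 0.486
```

```bash
python3 chk.py 467,-154,90,29.5,40 597,304,30,25,46 606,-298,18,60,75 451,315,18,60,75 462,-304,35,9,16
python3 - <<'E'
import cv2,numpy as np
t=np.load('top1.npz')['im']; s=np.load('side1.npz')['im']
R=lambda a,w,h:cv2.resize(a,(w,h),interpolation=cv2.INTER_CUBIC)
cv2.imwrite('pics/fin.png',np.vstack([R(t[135:255,110:410],800,320),np.hstack([R(s[140:220,265:345],280,280),R(s[240:340,120:240],336,280),R(t[185:235,285:345],184,280)])]))
E
```

```text
42.925 [ 336.  -478.3  144.3] 44.8 [ 0.2 -0.2 -0. ]
top 467,-154,90,29.5,40 52 [ 472.  -148.7] [113.2  23.2] 43.0 z [29.6 30.6 33. ]
side 467,-154,90,29.5,40 33 [ 468.7 -149.7] [113.9   8.9] 55.0 z [29.6 30.1 32.1]
top 597,304,30,25,46 257 [595.2 304. ] [47.8 47.8] 3.0 z [26.7 40.7 44.2]
side 597,304,30,25,46 446 [593.9 303.3] [47.6 48.5] 111.0 z [27.1 40.8 43.8]
top 606,-298,18,60,75 56 [ 607.  -294.9] [17.3 18.3] 100.0 z [61.1 67.3 71.8]
side 606,-298,18,60,75 28 [ 603.7 -293.8] [15.9 10.5] 25.0 z [60.8 66.4 72.3]
top 451,315,18,60,75 49 [452.5 314.7] [15.8 17.4] 173.0 z [61.1 67.9 72.7]
side 451,315,18,60,75 98 [449.4 315.3] [16.1 16.5] 104.0 z [60.7 67.9 71.7]
top 462,-304,35,9,16 113 [ 463.5 -303.5] [43.5 21.1] 24.0 z [ 9.2 10.6 13.1]
side 462,-304,35,9,16 57 [ 459.9 -304.5] [41.6 21.3] 23.0 z [ 9.3 11.4 12.8]
```

View pics/fin.png

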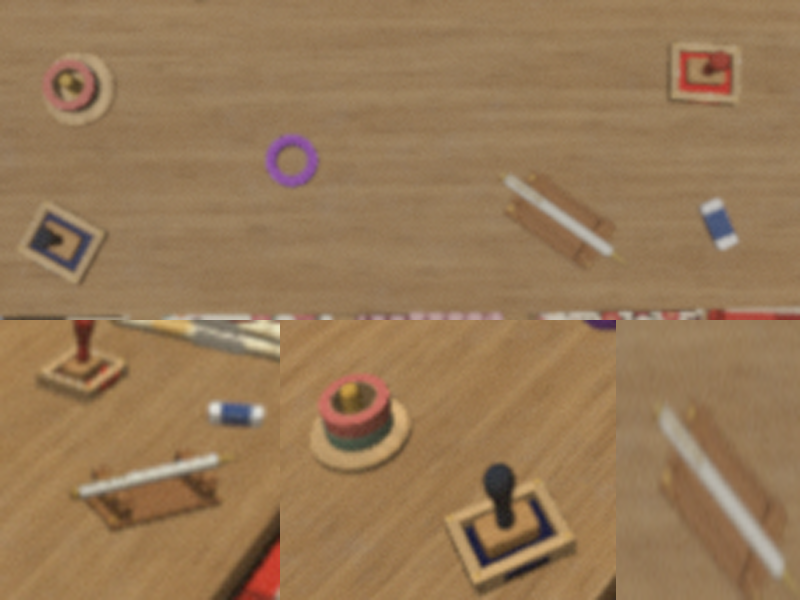

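The final picture shows:
- coral on green round the post, at (350,425)
- both stamps in their own stands, at (705,70) and (500,530)
- the pen in both notches, at (560,215)
- the eraser unmoved, at (719,224)

Handing in.

```bash
python3 -c "
from plant import sign_off
print(sign_off())"
```

```text
the job is handed in; nothing more can be done
None
```

I did all five placements and handed the job in at about 43 s; sign-off gives no verdict, so what follows is from my last camera checks.

- **Rolls:** green is at the bottom and coral on top of it. The top of the stack measures about 41–42 mm, about 2 mm from the post's centre.
- **Stamps:** both stand upright on their own felt, tops at about 72 mm and heads within 1–4 mm of the stand centres.
- **Pen:** it lies in both notches with its top at about 30 mm. The last clean reading of its centre and angle was just before I lowered it: within 1 mm and 1° of the rest. The final check there gave only partial outlines.
- **Eraser:** it has not moved beyond measurement noise (under 1 mm).

**Disagreement:** the reported tool height was about 40 mm lower than the cameras showed. My first try at the green roll therefore closed on air above it without touching anything. I measured the difference with the cameras, found it the same at two heights, and allowed for it in every later move.

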